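# Extend the bench magnifier's arm by one hole

### The job

Lengthen the bench magnifier's telescoping arm by one hole: squeeze in the two red buttons on its sides, slide the blue outer tube out (away from the post) until both buttons pop through the next pair of holes by themselves, then let go and leave it. Slide gently and stop as soon as it clicks, never forcing the tube against the buttons, and do not disturb the small things lying around.

Things in the scene. Friction and masses are not known exactly. Their poses are not given: they have to be found in the camera images.
- stand: bench magnifier, fixed to the table. Origin on the table right below the two buttons; z up; x is the arm's axis, pointing outward from post to lens. A dark foot plate (110 x 130 x 16 mm) lies 185 mm behind the origin (x = -185 mm). A dark square inner tube (24.5 mm) runs level, its middle 100 mm up, from the post to x = 90 mm; the buttons sit in its y+ and y- sides and never move along x
- post_top (a point): top of the black knob on the steel post, 130 mm above the table, 185 mm behind the buttons
- button_spot (a point): fixed point on the arm's axis midway between the two buttons, 100 mm above the table; axes as the stand's. A gripper from above that closes across the arm (along y) here squeezes both buttons
- tube_grip (a point): point on the blue outer tube's axis between the holes that hold the buttons at the start; moves with the tube; axes as the stand's. Square, 30 mm wide and high, from 102 mm on the post's side to 95 mm on the lens's side, walls 2.5 mm. Three pairs of 15 mm holes in its y+ and y- sides: here, some 42 to 68 mm towards the post (the pair to use; it differs each time), and 50 mm towards the lens
- lens_center (a point): centre of the round magnifying lens (96 mm across, 10 mm thick, level), 165 mm beyond tube_grip on the outer tube, 100 mm above the table
- outer_tube (a joint): how far the outer tube is slid out, in m: about 0 at the start, grows outward, stops at -0.07 and 0.08. Drag about 2 to 3 N; some 8 N at first while the edges of the holes push the squeezed domes under the wall. Locked, with 1 mm of play, while the buttons stand out of the holes: more than 10 N on a button counts as forcing it
- button_left (a joint): how far the red button on the y+ side is pressed in, in m: 0 popped out. Round dome 14 mm across, 5.5 mm proud of the outer tube when out. Squeezed flush with the tube's side it reads 0.0055, which is enough: sliding the tube then pushes it under the wall (0.008); stop 0.0095. Spring 1 N when out, 2 N under the wall
- button_right (a joint): the same for the button on the y- side
- spool: small green solder spool, 56 mm across, 24 mm high, standing free; origin under its centre
- steel_block: dark steel round block, 48 mm across, 42 mm high, free; origin under its centre
- brass_plug: small brass connector standing under the lens, 22 mm across, 30 mm high, free; origin under its centre
- green_case: flat green plastic case, 75 x 45 x 20 mm, free; origin under its centre

How it is judged (in metres and radians):
On the way, in this order (a step that is already met when the one before it is completed fails the run):
1. both buttons are squeezed in while the outer tube is still at its old holes (value of joint each of button_left, button_right above 0.0035 m and value of joint outer_tube below 0.006 m), for 0.1 s.
2. the outer tube is sliding out, clear of its old holes, with both buttons under its walls (value of joint each of button_left, button_right above 0.006 m and value of joint outer_tube above 0.016 m), for 0.1 s.
At the end, for the whole second after the job is handed in: the outer tube rests one hole farther out (slid out 40 to 70 mm), with both buttons popped out through the next pair of holes (pressed in less than 1.5 mm), at rest and let go (value of joint outer_tube between 0.04 and 0.07 m and value of joint each of button_left, button_right below 0.0015 m and velocity of joint outer_tube between -0.005 and 0.005 m/s); the robot touches nothing.
It fails at once if the tube is forced against the left button (more than 10 N) (contact force between button_left and outer_tube above 10 N).
It fails at once if the tube is forced against the right button (more than 10 N) (contact force between button_right and outer_tube above 10 N).
It fails at once if a bystander is pushed more than 15 mm (distance of any of spool, steel_block, brass_plug, green_case from where it was at the start of the episode above 0.015 m).
It also fails if it takes over 38 s, if anything falls off the work surface, if the arm or the gripper's body presses on something with over 40 N, if the wrist force passes 120 N, or if a joint passes its speed limit or range.

### The arm

A 7-joint arm with a two-finger parallel gripper is mounted at the origin on the work surface. World frame = base frame: x ahead of the robot, y to its left, z up, the work surface at z = 0. Lengths are in mm, angles in rad, forces in N, time in s.
With the tool pointing down it reaches from about 425 to 875 mm from the base axis. Payload 4.7 kg.
Tool frame: the origin (TCP) lies between the finger pads; the fingertips stand 8 mm ahead of it and the grasp point (between the pads) lies 11 mm behind it; z points along the fingers, y is the line along which they close (so a half turn about z gives the same grasp; the last joint's range is limited). The gripper opens to 85 mm and grips with 20 to 120 N. Pads are 22 mm wide; open, the fingers measure 114 mm over their backs; the gripper's body (76 mm by 85 mm) begins 54 mm behind the grasp point. The pads swing forward as they close: fully open they stand 13 mm farther back than shut.
Start: joints at [-1.329, 0.321, -0.07, 1.45, 0.023, 1.371, -0.057], TCP at [146.818, 633.221, 239.349] pointing down, gripper open.
Joint ranges: [-2.86, 2.86], [-0.3, 2.09], [-1.38, 1.24], [0.06, 2.45], [-1.56, 4.7], [0.09, 2.05], [-2.69, 2.69]. Speed limits (rad/s): [2.57, 2.57, 3.14, 3.14, 3.14, 3.14, 3.14].

### API

Orientations are given as a unit quaternion [x, y, z, w].
In Python, from station import telemetry, vision, workorder, spotter gives the robot as it stands.
- The arm moves only by the tool drive_tool, never from a script. Its argument "deltas" is a list of rows, each an object with "dp": the shift along the tool's x, y, z in cm, a list of three; "twist": the turn about the tool's z in degrees. In form: [{"dp": [dx, dy, dz], "twist": twist}, ...]. A call has exactly 10 rows; each row is the pose to reach, as a shift and turn from the pose commanded when the call began, along the tool's axes at that moment; what a row does not reach only later rows make up. A row lasts 1/8 s, in which the tool goes at most 62.5 mm and 10.7 degrees, less where a joint would pass 70% of its speed; a pose out of reach is approached as far as the arm can. A call with a gripper value outside its range is refused whole. "claw" is the closure, from -1 (fully open) to 1 (shut), set as the call begins (left out, the last holds). The fingers move at their own pace and stop on an object; "squeeze" is the grip in N (left out, the last holds). Time passes only in rows, so rows that repeat a pose let the fingers close, or fill a call up. It gives the time, the measured TCP pose, the force, the opening and the grip force at its end, in the units of the state.
- telemetry.sense(): the state, without advancing time (a new reading comes with each control period).
- vision.snapshot(name): name is "scene" or "top" or "wrist"; returns the picture (480x640x3 uint8, red, green, blue); there is no depth.
- vision.camera_info(name): a dict with "fx", "fy", "cx", "cy" (pixels), "eye" and "attitude" of the camera in the world. Camera axes: x right, y down, z forward; pixel columns grow to the right and rows downward; lengths in mm; the calibration is good to about 2 mm. The wrist camera is an equidistant fisheye: a pixel r from the principal point sees the ray r / f radians off the axis. A picture is of the moment at which its call begins: read the wrist's pose just before it. camera_info takes no time and is no camera call; for the wrist camera it gives the pose at the moment of the call.
- workorder.job_done(): hands the job in; it is judged then, once.
Trained networks look in the newest picture that a camera, given by its name, has taken for a name from the list of things; names that differ only in an ending like _2 or _b are one class to them, and where a whole thing is asked for, a point or a joint stands for the part that bears it (a point fixed in the world has none). Each returns a list of dicts, best first, with "score" (0 to 1); they miss things now and then, are a little off and sometimes report something else, mostly with a low value. They report only what shows in the picture. A call takes as long as a camera call.
- spotter.regions_of(target, camera): "mask" (480x640 bool, what is visible of it) and "box" ([left, top, width, height] in pixels, round what is visible of it).
The state is a dict: "time": time; "joints": joint angles; "qvel": joint speeds; "joint_efforts": joint torques, N m; "ee_pos": TCP position; "ee_rot": TCP orientation; "force": force on the tool from outside, world axes, zero at the start; "wrist_torque": the same for the moment, N m; "opening": finger opening in mm; "grip_force": force on a finger pad.
Only numpy, scipy, OpenCV 4.12 (cv2) and the standard library are available. Lean on these libraries where they do the work, as an engineer would, in place of code of your own. Each camera call takes 0.05 s, during which the arm holds its last target. There are 200 camera calls.

## Working session

There is one attempt and no reset: what is moved stays moved. The work goes in short steps, Python scripts to look and compute and a tool call to move; the robot and the scene stay as the last step left them, time stands still between calls to the robot, and variables do not carry over. Pictures are saved under pics/ and viewed, at most 10 in all, crops included, and the job is handed in when it is done.

Besides the shell and the picture viewer there is one more tool, called as name(argument=value, ...) on one line, values as JSON. drive_tool: Moves the arm, as the interface text tells. Its arguments: {"type":"object","properties":{"deltas":{"type":"array"},"claw":{"type":"number"},"squeeze":{"type":"number"}},"required":["deltas"]}

```bash
mkdir -p pics; cat > h.py <<'E'
import numpy as np, cv2
from scipy.spatial.transform import Rotation as R
from station import telemetry, vision, workorder, spotter
def att(ci):
    a=np.array(ci["attitude"],float)
    return R.from_quat(a).as_matrix() if a.size==4 else a.reshape(3,3)
def ray(ci,u,v):
    d=np.array([(u-ci["cx"])/ci["fx"],(v-ci["cy"])/ci["fy"],1.]); return att(ci)@d
def on_plane(ci,u,v,z):
    e=np.array(ci["eye"],float); d=ray(ci,u,v); return e+d*(z-e[2])/d[2]
def save(name,img): cv2.imwrite("pics/"+name,cv2.cvtColor(img,cv2.COLOR_RGB2BGR))
E
python3 - <<'E'
from h import *
s=telemetry.sense(); print(s["time"],s["ee_pos"],s["ee_rot"],s["opening"],s["force"])
ims=[]
for c in("top","scene"):
    im=vision.snapshot(c); save(c+"0.png",im); ci=vision.camera_info(c); print(c,ci)
    for t in("button_left","button_right","stand","outer_tube","lens_center","spool","steel_block","brass_plug","green_case"):
        for r in spotter.regions_of(t,c)[:2]:
            m=r["mask"]; ys,xs=np.nonzero(m); print(t,round(r["score"],2),r["box"],xs.mean().round(1),ys.mean().round(1),len(xs))
E
```

```text
0.0 [146.69869187 632.68188412 238.19714097] [ 1.13624979e-01  9.93523232e-01 -9.72894653e-04 -7.44277926e-05] 85.88843898772298 [ 0.44070032 -0.41510963 -0.74171902]
top {'fx': 532.0395251977117, 'fy': 532.0395251977117, 'cx': 321.73798008927884, 'cy': 234.35863552788544, 'eye': array([468.87456743,  35.04879637, 892.2184919 ]), 'attitude': array([ 0.7088654 , -0.70369961,  0.03810626, -0.02940428])}
stand 0.82 [275.1, 101.3, 152.8, 278.2] 352.2 226.9 11873
outer_tube 0.72 [327.3, 167.3, 101.5, 212.5] 377.4 293.0 6541
lens_center 0.73 [330.5, 169.7, 94.4, 208.6] 377.6 293.6 6531
spool 0.75 [418.5, 265.6, 36.9, 27.8] 435.9 279.9 953
spool 0.74 [271.9, 98.0, 153.7, 281.0] 351.9 226.2 11433
steel_block 0.7 [381.8, 147.9, 29.7, 31.9] 395.9 160.7 819
green_case 0.97 [267.2, 205.1, 53.1, 53.4] 294.7 231.9 1338
scene {'fx': 593.5959631831851, 'fy': 593.5959631831851, 'cx': 315.5562760257657, 'cy': 237.40035990931864, 'eye': array([1039.14570919, -475.27132972,  573.10171513]), 'attitude': array([ 0.81247152,  0.33340025, -0.17043471, -0.44686274])}
button_left 0.63 [263.0, 262.0, 10.6, 13.4] 266.7 267.9 59
stand 0.9 [140.5, 211.8, 308.7, 188.5] 327.3 303.0 15022
outer_tube 0.65 [140.2, 211.6, 208.8, 89.5] 240.9 253.3 6267
lens_center 0.7 [139.5, 213.8, 205.6, 86.1] 241.1 253.3 6280
spool 0.71 [148.3, 317.9, 46.5, 41.9] 170.7 336.6 1456
steel_block 0.68 [287.5, 356.2, 40.2, 54.1] 306.6 381.9 1734
brass_plug 0.56 [167.9, 257.7, 14.0, 18.6] 172.2 264.9 204
green_case 0.94 [305.3, 290.6, 47.2, 16.5] 323.5 298.0 321
```

View pics/top0.png

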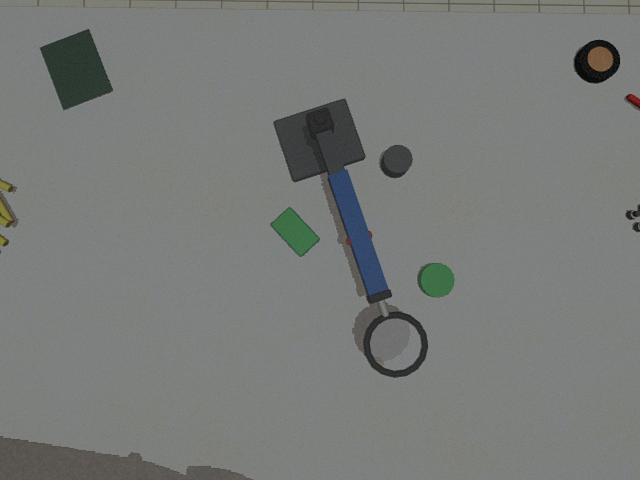

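View pics/scene0.png

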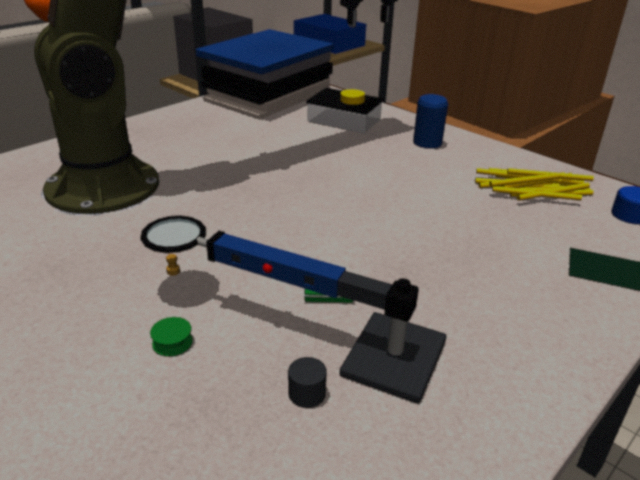

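The top view shows the post knob at about (320,120), red buttons at about (370,235) and (350,241), the lens at about (396,344), and the arm pointing towards the robot. The scene view shows the left button at (267,268), a dark hole on the post side at about (308,282), and another on the lens side at about (236,258).

```bash
python3 - <<'E'
from h import *
t=cv2.imread("pics/top0.png")[:,:,::-1].astype(int); s=cv2.imread("pics/scene0.png")[:,:,::-1].astype(int)
ct,cs=vision.camera_info("top"),vision.camera_info("scene")
# lens ring, blue tube top, reds in top image
blue=((t[...,2]-t[...,0]>40)&(t[...,2]>70)).astype(np.uint8); blue[:140]=0; blue[310:]=0; blue[:,:310]=0;blue[:,410:]=0
c=max(cv2.findContours(blue,cv2.RETR_EXTERNAL,cv2.CHAIN_APPROX_NONE)[0],key=cv2.contourArea)
box=cv2.boxPoints(cv2.minAreaRect(c)); W=np.array([on_plane(ct,*p,115) for p in box]); print("tube corners",box.round(1).tolist(),W.round(1).tolist())
red=((t[...,0]-t[...,1]>40)&(t[...,0]-t[...,2]>30)).astype(np.uint8); red[:,:330]=0; red[:,400:]=0
n,l,st,ce=cv2.connectedComponentsWithStats(red)
for i in range(1,n): print("red",st[i],ce[i].round(1),on_plane(ct,*ce[i],100).round(1))
dk=(t.max(2)<70).astype(np.uint8); dk[:300]=0; dk[390:]=0; dk[:,:355]=0; dk[:,440:]=0
n,l,st,ce=cv2.connectedComponentsWithStats(dk); i=1+st[1:,4].argmax(); cc=cv2.findContours((l==i).astype(np.uint8),0,1)[0][0]
(u,v),r=cv2.minEnclosingCircle(cc[cc[:,0,1]>325]); P=on_plane(ct,u,v,105); print("lens",u,v,r,P.round(1))
# scene crop
save("crop1.png",cv2.resize(s[215:315,190:350].astype(np.uint8),None,fx=5,fy=5,interpolation=cv2.INTER_CUBIC))
rs=((s[...,0]-s[...,1]>70)&(s[...,0]-s[...,2]>60)).astype(np.uint8)
n,l,st,ce=cv2.connectedComponentsWithStats(rs)
for i in range(1,n):
    if st[i,4]>10: print("sred",st[i],ce[i].round(1))
E
```

```text
tube corners [[327.8999938964844, 175.39999389648438], [347.0, 168.8000030517578], [387.8999938964844, 288.3999938964844], [368.70001220703125, 294.8999938964844]] [[631.3, 17.2, 115.0], [641.5, -11.2, 115.0], [465.2, -71.1, 115.0], [455.5, -43.1, 115.0]]
red [369 232   3   5   9] [370.3 233.8] [546.3 -47.2 100. ]
red [347 238   4   7  16] [348.2 241.2] [534.9 -14.1 100. ]
lens 394.8148193359375 344.3580322265625 32.65223693847656 [383.8 -82.2 105. ]
sred [27  0 23  6 94] [39.1  1.7]
sred [263 264   9   7  51] [266.9 267. ]
```

View pics/crop1.png

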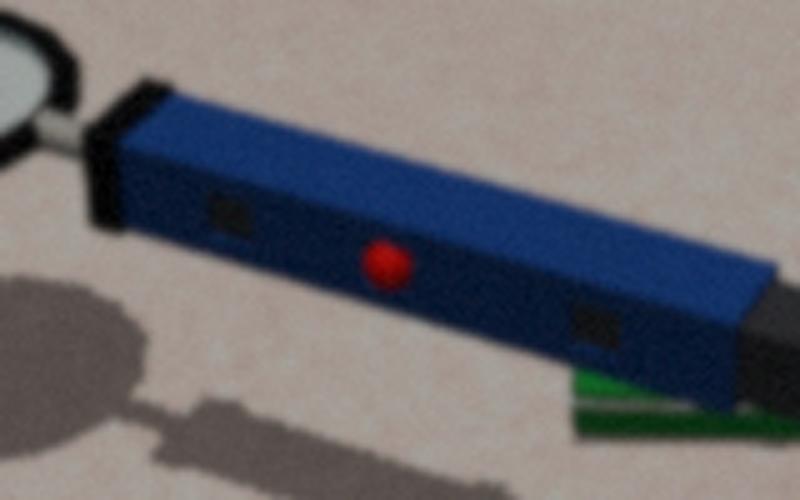

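The crop shows the button at scene pixel (267.6,268), the post-side hole centre at about (309,280) and the lens-side hole at about (236,258). The lens sits 165.1 mm from the button midpoint, which matches the given 165 mm.

```bash
cat >> h.py <<'E'
B=np.array([540.6,-30.6,100.]); X=np.array([-.9499,-.3126,0]); Y=np.array([.3126,-.9499,0])
def side(ci,u,v,y=15):
    e=np.array(ci["eye"],float)-B; d=ray(ci,u,v); p=e+d*(y-e@Y)/(d@Y); return p@X,p[2]+100
def todelta(P,P0,q): return (R.from_quat(q).inv().apply(np.array(P)-P0)/10).round(2)
E
python3 - <<'E'
from h import *
cs=vision.camera_info("scene"); s=cv2.imread("pics/scene0.png")[:,:,::-1]
for u,v,y in((267.2,267.6,17),(309,280,15),(308.6,279.6,13.5),(236,258,15),(235.6,257.6,13.5),(337,290,15),(212,250,15)): print(u,v,np.round(side(cs,u,v,y),1))
# rectify y+ side: 2 px/mm... 4 px/mm, x from -110..100, z 80..120
A=att(cs); e=np.array(cs["eye"]); gx,gz=np.meshgrid(np.arange(-110,101,.25),np.arange(120,80,-.25))
P=(B+15*Y)+gx[...,None]*X; P[...,2]=gz; c=(P-e)@A
m=[(c[...,i]/c[...,2]*cs[f]+cs[o]).astype(np.float32) for i,f,o in((0,"fx","cx"),(1,"fy","cy"))]
r=cv2.remap(s,m[0],m[1],cv2.INTER_CUBIC); save("rect.png",r[:,:800])
b=r[60:100].mean(0); bl=b[:,2]-b[:,0]; print("blueness",[(int(-110+i/4),int(bl[i])) for i in range(0,len(bl),8)])
for a,bb in((-80,-30),(25,75)):
    x=np.arange(a,bb,.25); w=bl[((x+110)*4).astype(int)]; h=(np.median(w[:20])+w.min())/2; k=x[w<h]; print("hole",k.min(),k.max(),(k.min()+k.max())/2)
st=telemetry.sense(); q=st["ee_rot"]; P0=np.array(st["ee_pos"]); print(P0,q)
for P in([480,330,240],[541,-31,190],[541,-31,89]): print(P,todelta(P,P0,q))
E
```

```text
267.2 267.6 [ -2.4 103.6]
309 280 [-64.3 102.8]
308.6 279.6 [-63. 102.]
236 258 [ 48.2 101.8]
235.6 257.6 [ 49.8 101.1]
337 290 [-104.7  100.6]
212 250 [ 87.7 102.8]
blueness [(-110, 2), (-108, 2), (-106, 6), (-104, 21), (-102, 35), (-100, 38), (-98, 40), (-96, 39), (-94, 40), (-92, 39), (-90, 39), (-88, 40), (-86, 40), (-84, 39), (-82, 41), (-80, 39), (-78, 40), (-76, 41), (-74, 39), (-72, 33), (-70, 16), (-68, 10), (-66, 10), (-64, 12), (-62, 12), (-60, 10), (-58, 15), (-56, 29), (-54, 38), (-52, 39), (-50, 38), (-48, 38), (-46, 40), (-44, 40), (-42, 39), (-40, 39), (-38, 39), (-36, 41), (-34, 39), (-32, 42), (-30, 39), (-28, 40), (-26, 38), (-24, 39), (-22, 37), (-20, 39), (-18, 39), (-16, 40), (-14, 41), (-12, 39), (-10, 27), (-8, -14), (-6, -63), (-4, -94), (-2, -109), (0, -118), (2, -115), (4, -91), (6, -34), (8, 19), (10, 39), (12, 39), (14, 40), (16, 39), (18, 40), (20, 39), (22, 39), (24, 38), (26, 38), (28, 39), (30, 40), (32, 38), (34, 41), (36, 39), (38, 39), (40, 36), (42, 22), (44, 10), (46, 8), (48, 5), (50, 7), (52, 7), (54, 9), (56, 21), (58, 34), (60, 39), (62, 39), (64, 39), (66, 38), (68, 40), (70, 39), (72, 38), (74, 38), (76, 39), (78, 38), (80, 39), (82, 38), (84, 31), (86, 15), (88, 1), (90, 0), (92, 1), (94, 0), (96, -5), (98, -11), (100, -14)]
hole -71.0 -56.75 -63.875
hole 42.25 56.0 49.125
[146.84851074 633.21700354 239.35524927] [1.13700064e-01 9.93515120e-01 4.04111246e-05 2.60204328e-05]
[480, 330, 240] [-39.3  -22.01  -0.06]
[541, -31, 190] [-53.4  -55.8    4.93]
[541, -31, 89] [-53.4  -55.8   15.03]
```

View pics/rect.png

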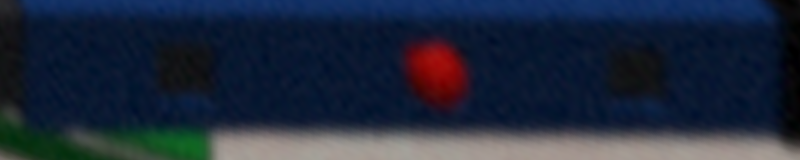

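The scene rectification gives the next hole at about 62.5 mm towards the post, after scaling against the tube end and the 50 mm hole. Next I move above the buttons.

drive_tool(deltas=[{"dp": [-39,-22,0],"twist": -10},{"dp": [-39,-22,0],"twist": -20},{"dp": [-39,-22,0],"twist": -31.25},{"dp": [-39,-22,0],"twist": -31.25},{"dp": [-39,-22,0],"twist": -31.25},{"dp": [-53.4,-55.8,3],"twist": -31.25},{"dp": [-53.4,-55.8,3],"twist": -31.25},{"dp": [-53.4,-55.8,3],"twist": -31.25},{"dp": [-53.4,-55.8,3],"twist": -31.25},{"dp": [-53.4,-55.8,3],"twist": -31.25}], claw=-1)

```text
time: 2.25
ee_pos: [482.2, 129.9, 220.4]
ee_rot: [-0.158, 0.987, 0.0, 0.001]
force: [1.4, 0.0, 0.5]
opening: 85.4
grip_force: 0.0
```

```bash
python3 - <<'E'
from h import *
st=telemetry.sense(); q=st["ee_rot"]; P0=np.array(st["ee_pos"]); print(st["time"],P0,q,np.round(st["joints"],2))
M=R.from_quat(q).as_matrix(); print("yaw err",np.degrees(np.arctan2(M[1,0],M[0,0]))-np.degrees(np.arctan2(X[1],X[0])))
print(todelta([540.6,-30.6,190],P0,q))
E
```

```text
2.25 [482.16847249 129.85037163 220.38660235] [-1.58210416e-01  9.87405144e-01  3.28943269e-04  6.61497727e-04] [-0.62  0.    0.31  1.85 -0.    1.28  1.58]
yaw err -0.00965496051600212
[ -0.53 -17.07   3.03]
```

drive_tool(deltas=[{"dp": [-0.53,-5,2],"twist": 0},{"dp": [-0.53,-10,3],"twist": 0},{"dp": [-0.53,-15,4],"twist": 0},{"dp": [-0.53,-17.1,5],"twist": 0},{"dp": [-0.53,-17.1,6],"twist": 0},{"dp": [-0.53,-17.1,7],"twist": 0},{"dp": [-0.53,-17.1,7],"twist": 0},{"dp": [-0.53,-17.1,7],"twist": 0},{"dp": [-0.53,-17.1,7],"twist": 0},{"dp": [-0.53,-17.1,7],"twist": 0}])

```text
time: 3.5
ee_pos: [540.2, -28.8, 150.4]
ee_rot: [-0.158, 0.987, 0.0, 0.0]
force: [0.3, -0.2, -0.7]
opening: 85.4
grip_force: 0.0
```

```bash
python3 - <<'E'
from h import *
st=telemetry.sense(); q=st["ee_rot"]; P0=np.array(st["ee_pos"]); print(st["time"],P0,q,st["force"])
im=vision.snapshot("wrist"); save("w1.png",im); ci=vision.camera_info("wrist"); print(ci)
def fray(u,v):
    d=np.array([u-ci["cx"],v-ci["cy"]]); r=np.hypot(*d); th=r/ci["fx"]; return att(ci)@np.array([*(d/max(r,1e-6)*np.sin(th)),np.cos(th)])
t=im.astype(int); red=((t[...,0]-t[...,1]>40)&(t[...,0]-t[...,2]>30)).astype(np.uint8)
n,l,s,ce=cv2.connectedComponentsWithStats(red)
for i in range(1,n):
    if s[i,4]>15:
        d=fray(*ce[i]); e=np.array(ci["eye"]); p=e+d*(100-e[2])/d[2]; print(s[i],ce[i].round(1),p.round(1),"tool-rel mm",todelta(p,P0,q)*10)
E
```

```text
3.5 [540.23767377 -28.82970629 150.37133339] [-1.58297698e-01  9.87391375e-01  6.26644101e-05  3.26787833e-04] [ 0.3114236  -0.20228743 -0.65270016]
{'fx': 371.64829954431775, 'fy': 371.64829954431775, 'cx': 326.46013884228927, 'cy': 243.53982028540918, 'eye': array([470.58967243, -51.45935567, 284.40509959]), 'attitude': array([0.58029242, 0.80113052, 0.1184241 , 0.08617616])}
[353 266   9  23 141] [356.1 277.3] [536.7 -13.2 100. ] tool-rel mm [-1.5 16.  50.4]
[285 268   8  21 113] [289.4 278. ] [548.2 -47.1 100. ] tool-rel mm [ -1.9 -19.8  50.4]
```

View pics/w1.png

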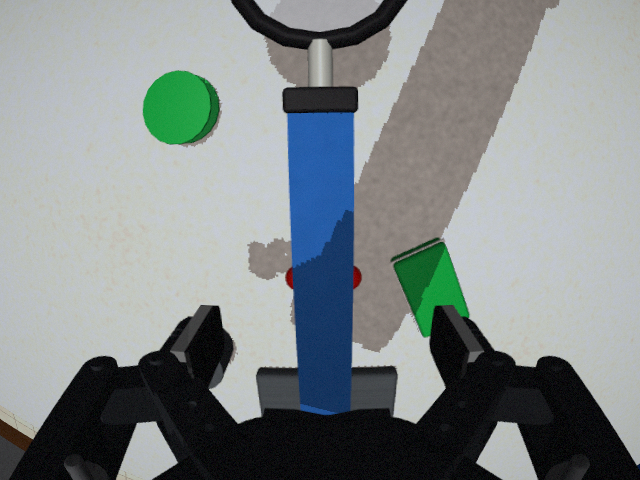

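The wrist view shows the buttons at (289,278) and (356,277), agreeing with the top-view estimate to within 2 mm. Lateral correction is −1.85 mm. Descending now.

drive_tool(deltas=[{"dp": [-0.08,-0.18,0],"twist": 0},{"dp": [-0.08,-0.18,1],"twist": 0},{"dp": [-0.08,-0.18,2.2],"twist": 0},{"dp": [-0.08,-0.18,3.4],"twist": 0},{"dp": [-0.08,-0.18,4.6],"twist": 0},{"dp": [-0.08,-0.18,5.6],"twist": 0},{"dp": [-0.08,-0.18,6.2],"twist": 0},{"dp": [-0.08,-0.18,6.2],"twist": 0},{"dp": [-0.08,-0.18,6.2],"twist": 0},{"dp": [-0.08,-0.18,6.2],"twist": 0}])

```text
time: 4.8
ee_pos: [541.8, -30.5, 88.5]
ee_rot: [-0.158, 0.987, 0.0, 0.0]
force: [0.9, -0.4, -0.9]
opening: 85.3
grip_force: 0.0
```

drive_tool(deltas=[{"dp": [0,0,0],"twist": 0},{"dp": [0,0,0],"twist": 0},{"dp": [0,0,0],"twist": 0},{"dp": [0,0,0],"twist": 0},{"dp": [0,0,0],"twist": 0},{"dp": [0,0,0],"twist": 0},{"dp": [0,0,0],"twist": 0},{"dp": [0,0,0],"twist": 0},{"dp": [0,0,0],"twist": 0},{"dp": [0,0,0],"twist": 0}], claw=1, squeeze=20)

```text
time: 6.05
ee_pos: [541.5, -30.4, 88.3]
ee_rot: [-0.158, 0.987, 0.0, 0.0]
force: [-0.8, -0.5, 4.8]
opening: 29.4
grip_force: 23.3
```

```bash
python3 - <<'E'
from h import *
st=telemetry.sense(); print(st["time"],st["ee_pos"],st["opening"],st["grip_force"],st["force"],st["wrist_torque"], "along X",(np.array(st["ee_pos"])-B)@X)
E
```

```text
6.05 [541.52631037 -30.41179215  88.29949586] 29.410253667747362 23.31543082371354 [-0.8251816  -0.50376203  4.78878215] [0.05298753 0.31082513 0.27460883] along X -0.9387359999938301
```

Both pads are flush, with an opening of 29.4 mm. Starting the slow slide outward.

drive_tool(deltas=[{"dp": [0.1,0,0],"twist": 0},{"dp": [0.2,0,0],"twist": 0},{"dp": [0.3,0,0],"twist": 0},{"dp": [0.45,0,0],"twist": 0},{"dp": [0.6,0,0],"twist": 0},{"dp": [0.8,0,0],"twist": 0},{"dp": [1.0,0,0],"twist": 0},{"dp": [1.2,0,0],"twist": 0},{"dp": [1.4,0,0],"twist": 0},{"dp": [1.6,0,0],"twist": 0}])

```text
time: 7.3
ee_pos: [526.5, -35.6, 88.4]
ee_rot: [-0.158, 0.987, -0.0, 0.0]
force: [4.6, 1.4, 3.8]
opening: 29.7
grip_force: 22.6
```

```bash
cat > chk.py <<'E'
from h import *
# rectified view of the y+ side: tube position from the blue start edges, red visibility
st=telemetry.sense(); f=np.array(st["force"]); p=np.array(st["ee_pos"]); print(st["time"],"slide tcp",((p-np.array([541.53,-30.41,88.3]))@X).round(2),"F.X",(f@X).round(2),f.round(1),st["opening"],st["grip_force"])
s=vision.snapshot("scene"); cs=vision.camera_info("scene"); A=att(cs); e=np.array(cs["eye"])
gx,gz=np.meshgrid(np.arange(-110,121,.25),np.arange(120,80,-.25)); P=(B+15*Y)+gx[...,None]*X; P[...,2]=gz; c=(P-e)@A
m=[(c[...,i]/c[...,2]*cs[k]+cs[o]).astype(np.float32) for i,k,o in((0,"fx","cx"),(1,"fy","cy"))]
r=cv2.remap(s,m[0],m[1],cv2.INTER_CUBIC); b=r[60:100].astype(int); bl=b.mean(0)[:,2]-b.mean(0)[:,0]; x=gx[0]
w=bl[(x<-15)]; xs=x[x<-15]; print("blue starts at",xs[w>20].min() if (w>20).any() else None, "(was %s)"%-104.0)
q=(x>-95)&(x<-20)&(bl<25)&(bl>-20); print("dark cols",x[q].min() if q.any() else None,x[q].max() if q.any() else None)
print("red px",int(((b[...,0]-b[...,1]>60)).sum()))
import sys; save(sys.argv[1],np.vstack([cv2.resize(s[200:330,140:400],None,fx=3,fy=3,interpolation=cv2.INTER_CUBIC)]))
E
python3 chk.py s2.png
```

```text
7.3 slide tcp 15.94 F.X -4.81 [4.6 1.4 3.8] 29.745784778819655 22.567734885960817
blue starts at -88.25 (was -104.0)
dark cols -94.75 -41.0
red px 0
```

View pics/s2.png

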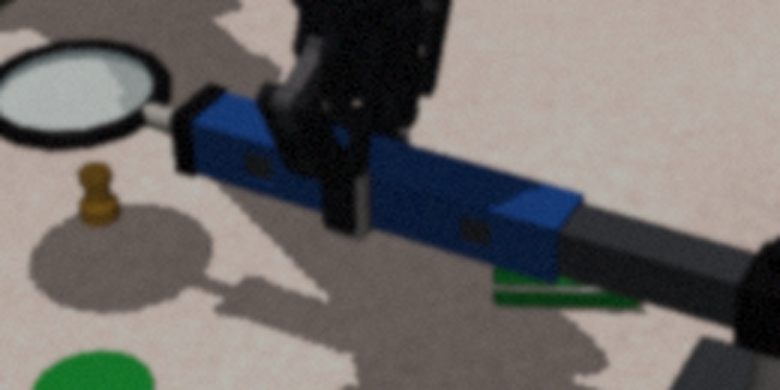

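The view shows the tube sliding with the gripper: its post end is at about (575,240) and the post-side hole at (475,231), with no red showing, so the button is under the wall. Continuing.

drive_tool(deltas=[{"dp": [0.3,0,0],"twist": 0},{"dp": [0.6,0,0],"twist": 0},{"dp": [0.9,0,0],"twist": 0},{"dp": [1.2,0,0],"twist": 0},{"dp": [1.6,0,0],"twist": 0},{"dp": [2.0,0,0],"twist": 0},{"dp": [2.4,0,0],"twist": 0},{"dp": [2.8,0,0],"twist": 0},{"dp": [3.1,0,0],"twist": 0},{"dp": [3.3,0,0],"twist": 0}])

```text
time: 8.6
ee_pos: [494.9, -46.4, 88.3]
ee_rot: [-0.158, 0.987, -0.0, 0.0]
force: [4.9, 0.3, 5.3]
opening: 29.5
grip_force: 22.9
```

```bash
python3 chk.py s3.png; python3 - <<'E'
from h import *
import chk
E
cat >> chk.py <<'E'
z=(x>-60)&(x<30); print([(int(x[i]),int(bl[i])) for i in np.nonzero(z)[0][::8]])
E
python3 chk.py s3.png | tail -1
```

```text
8.6 slide tcp 49.26 F.X -4.78 [4.9 0.3 5.3] 29.518512288863654 22.892502676695585
blue starts at -55.25 (was -104.0)
dark cols -94.75 -20.25
red px 0
8.65 slide tcp 49.66 F.X -2.47 [ 2.7 -0.4  7.1] 29.484500505003883 23.10147698968649
blue starts at -54.75 (was -104.0)
dark cols -94.75 -20.25
red px 0
[(-59, 1), (-57, 0), (-55, 9), (-53, 29), (-51, 44), (-49, 44), (-47, 44), (-45, 44), (-43, 44), (-41, 45), (-39, 46), (-37, 44), (-35, 44), (-33, 44), (-31, 45), (-29, 46), (-27, 47), (-25, 44), (-23, 42), (-21, 32), (-19, 15), (-17, 8), (-15, 6), (-13, 6), (-11, 7), (-9, 8), (-7, 17), (-5, 35), (-3, 40), (-1, 44), (0, 42), (2, 44), (4, 43), (6, 42), (8, 42), (10, 42), (12, 42), (14, 42), (16, 43), (18, 44), (20, 42), (22, 44), (24, 41), (26, 43), (28, 42)]Traceback (most recent call last):
  File "<stdin>", line 2, in <module>
  File "chk.py", line 11, in <module>
    import sys; save(sys.argv[1],np.vstack([cv2.resize(s[200:330,140:400],None,fx=3,fy=3,interpolation=cv2.INTER_CUBIC)]))
                     ~~~~~~~~^^^
IndexError: list index out of range
```

drive_tool(deltas=[{"dp": [0.15,0,0],"twist": 0},{"dp": [0.3,0,0],"twist": 0},{"dp": [0.45,0,0],"twist": 0},{"dp": [0.6,0,0],"twist": 0},{"dp": [0.7,0,0],"twist": 0},{"dp": [0.78,0,0],"twist": 0},{"dp": [0.84,0,0],"twist": 0},{"dp": [0.9,0,0],"twist": 0},{"dp": [0.95,0,0],"twist": 0},{"dp": [1.0,0,0],"twist": 0}])

```text
time: 10.0
ee_pos: [483.7, -50.2, 88.3]
ee_rot: [-0.158, 0.987, -0.0, -0.002]
force: [-1.2, -1.3, 11.1]
opening: 29.7
grip_force: 23.7
```

```bash
python3 chk.py s4.png
```

```text
10.0 slide tcp 61.13 F.X 1.57 [-1.2 -1.3 11.1] 29.685583427093768 23.70225314050913
blue starts at -43.0 (was -104.0)
dark cols -94.75 -43.0
red px 1411
[(-59, 1), (-57, 3), (-55, 3), (-53, 1), (-51, 2), (-49, 2), (-47, 2), (-45, 3), (-43, 13), (-41, 35), (-39, 43), (-37, 44), (-35, 45), (-33, 45), (-31, 44), (-29, 46), (-27, 44), (-25, 44), (-23, 44), (-21, 44), (-19, 43), (-17, 46), (-15, 44), (-13, 44), (-11, 39), (-9, 13), (-7, -30), (-5, -61), (-3, -79), (-1, -85), (0, -85), (2, -70), (4, -31), (6, 18), (8, 40), (10, 43), (12, 41), (14, 43), (16, 42), (18, 41), (20, 41), (22, 44), (24, 42), (26, 44), (28, 42)]
```

Red is showing again, so the left button is through. I'll check the right one before releasing.

```bash
python3 - <<'E'
from h import *
t=vision.snapshot("top").astype(int)
red=((t[...,0]-t[...,1]>40)&(t[...,0]-t[...,2]>30)).astype(np.uint8); red[:,:330]=0; red[:,400:]=0
n,l,st,ce=cv2.connectedComponentsWithStats(red)
for i in range(1,n): print("red",st[i],ce[i].round(1))
save("t5.png",cv2.resize(t[150:390,280:480].astype(np.uint8),None,fx=2.5,fy=2.5,interpolation=cv2.INTER_CUBIC))
s=telemetry.sense(); print(s["time"],s["force"],s["ee_pos"])
E
```

```text
red [348 238   2   5   6] [348.3 240.2]
10.1 [-1.82076934 -2.33860529 11.85630105] [483.54620577 -50.26794656  88.24503488]
```

View pics/t5.png

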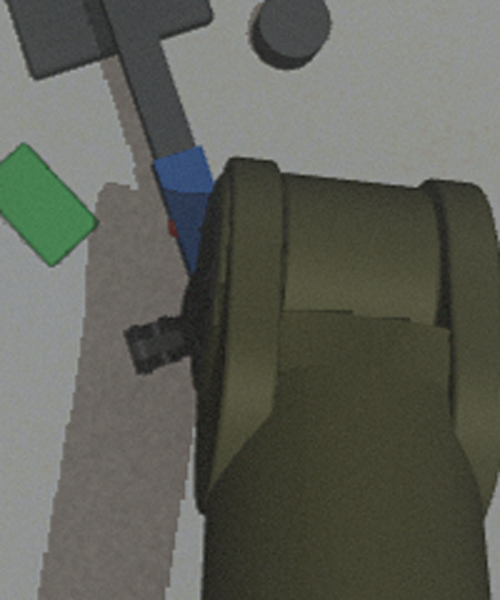

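The right button's red shows at (348,240), the same place as at the start, so both buttons have popped. Opening the gripper, then retreating upward.

drive_tool(deltas=[{"dp": [0,0,0],"twist": 0},{"dp": [0,0,0],"twist": 0},{"dp": [0,0,0],"twist": 0},{"dp": [0,0,0],"twist": 0},{"dp": [0,0,0],"twist": 0},{"dp": [0,0,0],"twist": 0},{"dp": [0,0,0],"twist": 0},{"dp": [0,0,0],"twist": 0},{"dp": [0,0,0],"twist": 0},{"dp": [0,0,0],"twist": 0}], claw=-1)

```text
time: 11.35
ee_pos: [485.4, -48.9, 88.0]
ee_rot: [-0.158, 0.987, 0.0, 0.0]
force: [0.3, -0.1, -0.6]
opening: 85.9
grip_force: 0.0
```

drive_tool(deltas=[{"dp": [0,0,-1],"twist": 0},{"dp": [0,0,-2],"twist": 0},{"dp": [0,0,-4],"twist": 0},{"dp": [0,0,-6],"twist": 0},{"dp": [0,0,-8],"twist": 0},{"dp": [0,0,-10],"twist": 0},{"dp": [0,0,-12],"twist": 0},{"dp": [0,0,-14],"twist": 0},{"dp": [0,0,-14],"twist": 0},{"dp": [0,0,-14],"twist": 0}])

```text
time: 12.6
ee_pos: [485.0, -48.9, 227.7]
ee_rot: [-0.158, 0.987, 0.0, -0.0]
force: [0.1, -0.2, -0.3]
opening: 85.5
grip_force: 0.0
```

```bash
python3 chk.py s6.png; python3 - <<'E'
from h import *
t=vision.snapshot("wrist").astype(int)
red=((t[...,0]-t[...,1]>40)&(t[...,0]-t[...,2]>30)).astype(np.uint8)
n,l,st,ce=cv2.connectedComponentsWithStats(red)
for i in range(1,n):
    if st[i,4]>10: print("red",st[i],ce[i].round(1))
save("w6.png",t.astype(np.uint8))
E
```

```text
12.6 slide tcp 59.46 F.X -0.0 [ 0.1 -0.2 -0.3] 85.46736856583436 0.0
blue starts at -42.5 (was -104.0)
dark cols -94.75 -42.5
red px 1696
[(-59, 2), (-57, 2), (-55, 1), (-53, 1), (-51, 1), (-49, 2), (-47, 2), (-45, 2), (-43, 9), (-41, 30), (-39, 40), (-37, 44), (-35, 41), (-33, 42), (-31, 44), (-29, 43), (-27, 41), (-25, 40), (-23, 40), (-21, 41), (-19, 41), (-17, 40), (-15, 40), (-13, 41), (-11, 37), (-9, 16), (-7, -24), (-5, -61), (-3, -82), (-1, -93), (0, -93), (2, -85), (4, -57), (6, -8), (8, 32), (10, 40), (12, 42), (14, 41), (16, 38), (18, 41), (20, 40), (22, 41), (24, 41), (26, 43), (28, 41)]
red [347 303   5  15  59] [348.7 310.1]
red [301 304   6  14  58] [303.7 310.8]
red [  2 355  19  23 252] [ 10.8 366. ]
```

View pics/s6.png

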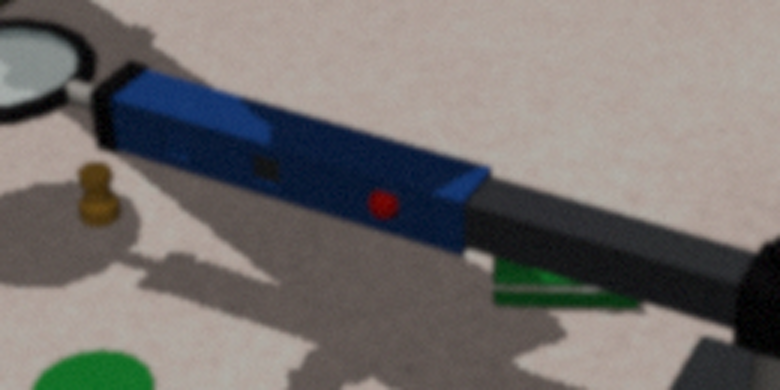

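View pics/w6.png

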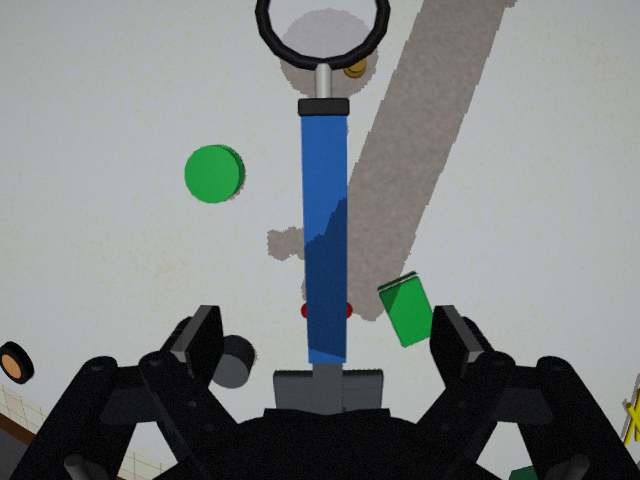

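The scene view shows the red button at (383,205) standing out of the post-side hole. The wrist view shows both domes equally proud at (304,311) and (349,310). The surrounding things are undisturbed and the gripper is clear.

```bash
python3 -c "
from station import workorder; print(workorder.job_done())"
```

```text
the job is handed in; nothing more can be done
None
```

The magnifier arm is one hole longer, about 61 mm out by camera, with both buttons popped out and the gripper clear; the job is handed in, and no verdict came back.

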